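# Put each dabba's own lid back on

### The arm

A 7-joint arm with a two-finger parallel gripper is mounted at the origin on the work surface. World frame = base frame: x ahead of the robot, y to its left, z up, the work surface at z = 0. Lengths are in m, angles in rad, forces in N, time in s.
With the tool pointing down it reaches from about 0.425 to 0.875 m from the base axis. Payload 4.7 kg.
Tool frame: the origin (TCP) lies on the mounting face of the last link; the fingertips stand 182 mm ahead of it and the grasp point (between the pads) lies 164 mm ahead of it (ctrl.finger_overhang is the distance from the TCP to the fingertips, in m); z points along the fingers, y is the line along which they close (so a half turn about z gives the same grasp; the last joint's range is limited). The gripper opens to 87 mm and grips with 3 to 60 N. Pads are 19 mm wide; open, the fingers measure 117 mm over their backs; the gripper's body (75 mm by 190 mm) begins 51 mm behind the grasp point.
Start: joints at [-1.155, 0.321, -0.07, 1.45, 0.023, 1.371, -0.057], TCP at [0.254, 0.598, 0.405] pointing down, gripper open.
Joint ranges: [-2.86, 2.86], [-0.3, 2.09], [-1.38, 1.24], [0.06, 2.45], [-1.56, 4.7], [0.09, 2.05], [-2.69, 2.69]. Speed limits (rad/s): [2.57, 2.57, 3.14, 3.14, 3.14, 3.14, 3.14].

### API

Orientations are given as a rotation vector (axis times angle).
In Python, from bench import ctrl gives the robot as it stands.
- The arm moves only by the shell command python3 -m jog 'ROWS' [FORCE]. ROWS is a JSON object of lists of equal length, an entry for each row: "translation": the shift along the tool's x, y, z as a fraction of full scale, a list of three; "yaw": the turn about the tool's z as a fraction of full scale; "jaw": the closure, from 0 (fully open) to 1 (shut). In form: {"translation": [[dx, dy, dz], ...], "yaw": [yaw, ...], "jaw": [jaw, ...]}. A call has 1 to 8 rows; each row is the pose to reach, as a shift and turn from the pose commanded when the call began, along the tool's axes at that moment, turning the shorter way round; what a row does not reach only later rows make up. Full scale, the value 1, is 0.2 m for a shift and 180 degrees for a turn. A row lasts 1/8 s, in which the tool goes at most 62.5 mm and 10.7 degrees, less where a joint would pass 70% of its speed; a pose out of reach is approached as far as the arm can. A call with a number of a shift or a turn outside -1 to 1 is refused whole. A call with a gripper value outside its range is refused whole. The fingers move at their own pace and stop on an object; FORCE is the grip in N (left out, the last holds). Time passes only in rows, so rows that repeat a pose let the fingers close. It gives the time, the measured TCP pose, the force, the opening and the grip force at its end, in the units of the state.
- ctrl.get_state(): the state, without advancing time (a new reading comes with each control period).
- ctrl.get_image(name): name is "scene" or "top"; returns a dict with "pixels" (400x640x3 uint8, blue, green, red), "fx", "fy", "cx", "cy" (pixels), "k1" (the pictures are not rectified: a ray, as slopes to the right and down, at radius r is drawn at 1 + k1 r^2 times it, then the intrinsics apply), "R" (3x3) and "t" (3): a world point X has camera coordinates R X + t. Camera axes: x right, y down, z forward; pixel columns grow to the right and rows downward; lengths in m; the calibration is good to about 2 mm. A picture is of the moment at which its call begins. There is no depth.
- ctrl.close_job(): hands the job in; it is judged then, once.
Trained networks look in a picture, given as the dict that the camera call returned (one of the last four; its "shot" number tells which), for a name from the list of things; names that differ only in an ending like _2 or _b are one class to them, and where a whole thing is asked for, a point or a joint stands for the part that bears it (a point fixed in the world has none). Each returns a list of dicts, best first, with "p" (0 to 1); they miss things now and then, are a little off and sometimes report something else, mostly with a low value. They report only what shows in the picture. A call takes as long as a camera call. They do not tell look-alikes from the thing itself.
- ctrl.silhouettes(label, picture): "region" (400x640 bool, what is visible of it) and "at" ([column, row] in pixels, amid what is visible of it).
The state is a dict: "time": time; "joint_positions": joint angles; "qd": joint speeds; "joint_torque": joint torques, N m; "position": TCP position; "tool_rot": TCP orientation; "ft_force": force on the tool from outside, world axes, zero at the start; "torque": the same for the moment, N m; "grip_width": opening from 0.0 (shut) to 1.0 (fully open); "grip_force": force on a finger pad.
Only numpy, scipy, OpenCV 4.12 (cv2) and the standard library are available. Lean on these libraries where they do the work, as an engineer would, in place of code of your own. Each camera call takes 0.05 s, during which the arm holds its last target. There are 200 camera calls.

### The job

The four open aluminium dabbas in the pull-out tray need covering: pick up the four knobbed lids from the counter and set each one on the dabba it belongs to by size, smallest on smallest up to largest on largest, so that every lid sits flat and fully home on its rim. Leave the dabbas standing upright where they are in the tray, and do not shift or knock over the steel tumbler or the orange-lidded container.

Things in the scene. Friction and masses are not known exactly. Their poses are not given: they have to be found in the camera images.
- lid_small_mid (a point): Smallest of 4 flat aluminium lids, right way up on the bare counter: disc 64 mm across, 3 thick; below it a centre step 32 mm across, 5 deep, on which it lies; on top a round upright black knob to grasp, 23 mm across, from 4 to 28 mm above the disc. Point: on the axis, half-way up the 36 mm height: 18 mm above the step's foot, 13 above the disc's lower face, 18 below the knob's top. z up.
- dabba_small: Smallest of 4 open round aluminium dabbas, loose in a row along y, about 120 mm apart, in the steel tray (walls 30 mm high; housing behind, 80 mm off, 64 high): 52 mm across (rim 57), mouth 46, 44 tall. Origin: centre of its underside; z up. Lid on: disc on the rim, step inside the mouth with 7 mm play all round, the lid's listed point 57 mm above this origin.
- lid_medium_mid (a point): Second smallest of 4 flat aluminium lids, right way up on the bare counter: disc 80 mm across, 3 thick; below it a centre step 48 mm across, 5 deep, on which it lies; on top a round upright black knob to grasp, 23 mm across, from 4 to 28 mm above the disc. Point: on the axis, half-way up the 36 mm height: 18 mm above the step's foot, 13 above the disc's lower face, 18 below the knob's top. z up.
- dabba_medium: Second smallest of 4 open round aluminium dabbas, loose in a row along y, about 120 mm apart, in the steel tray (walls 30 mm high; housing behind, 80 mm off, 64 high): 68 mm across (rim 73), mouth 62, 54 tall. Origin: centre of its underside; z up. Lid on: disc on the rim, step inside the mouth with 7 mm play all round, the lid's listed point 67 mm above this origin.
- lid_large_mid (a point): Second largest of 4 flat aluminium lids, right way up on the bare counter: disc 96 mm across, 3 thick; below it a centre step 64 mm across, 5 deep, on which it lies; on top a round upright black knob to grasp, 23 mm across, from 4 to 28 mm above the disc. Point: on the axis, half-way up the 36 mm height: 18 mm above the step's foot, 13 above the disc's lower face, 18 below the knob's top. z up.
- dabba_large: Second largest of 4 open round aluminium dabbas, loose in a row along y, about 120 mm apart, in the steel tray (walls 30 mm high; housing behind, 80 mm off, 64 high): 84 mm across (rim 89), mouth 78, 64 tall. Origin: centre of its underside; z up. Lid on: disc on the rim, step inside the mouth with 7 mm play all round, the lid's listed point 77 mm above this origin.
- lid_largest_mid (a point): Largest of 4 flat aluminium lids, right way up on the bare counter: disc 112 mm across, 3 thick; below it a centre step 80 mm across, 5 deep, on which it lies; on top a round upright black knob to grasp, 23 mm across, from 4 to 28 mm above the disc. Point: on the axis, half-way up the 36 mm height: 18 mm above the step's foot, 13 above the disc's lower face, 18 below the knob's top. z up.
- dabba_largest: Largest of 4 open round aluminium dabbas, loose in a row along y, about 120 mm apart, in the steel tray (walls 30 mm high; housing behind, 80 mm off, 64 high): 100 mm across (rim 105), mouth 94, 74 tall. Origin: centre of its underside; z up. Lid on: disc on the rim, step inside the mouth with 7 mm play all round, the lid's listed point 87 mm above this origin.
- tumbler: A short open steel tumbler, 69 mm across at the rim and 70 mm tall, standing on the counter among the lids. Origin: centre of its underside; z up. It stays where it is.
- orange_container: A round white container closed with an orange silicone lid, 78 mm across and 62 mm tall, standing in the tray's row among the dabbas. Origin: centre of its underside; z up. It stays closed and where it is.
Not all that is in view belongs to the job. Leave any pink or red look-alike of the part that bears lid_largest_mid alone.

How it is judged:
At the end, for the whole second after the job is handed in: Every lid rests released on its own dabba: axes within 10 mm, disc on the rim (height to 3 mm, level to 0.05 rad); dabbas upright and within 25 mm of where they stood; tumbler and orange-lidded container upright and within 30 mm of where they stood (horizontal distance between lid_small_mid and dabba_small below 0.01 m and z of lid_small_mid in the frame of dabba_small between 0.054 and 0.06 m and angle between the z axis of lid_small_mid and the z axis of dabba_small, either way round below 0.05 rad and angle between each of lid_small_mid, lid_medium_mid, lid_large_mid, lid_largest_mid, tumbler, orange_container's own z axis and vertical below 0.1 rad and linear speed of each of dabba_small, dabba_medium, dabba_large, dabba_largest below 0.01 m/s and distance of each of dabba_small, dabba_medium, dabba_large, dabba_largest from where it was at the start of the episode below 0.025 m and angle between each of dabba_small, dabba_medium, dabba_large, dabba_largest's own z axis and vertical below 0.06 rad and horizontal distance between lid_medium_mid and dabba_medium below 0.01 m and z of lid_medium_mid in the frame of dabba_medium between 0.064 and 0.07 m and angle between the z axis of lid_medium_mid and the z axis of dabba_medium, either way round below 0.05 rad and horizontal distance between lid_large_mid and dabba_large below 0.01 m and z of lid_large_mid in the frame of dabba_large between 0.074 and 0.08 m and angle between the z axis of lid_large_mid and the z axis of dabba_large, either way round below 0.05 rad and horizontal distance between lid_largest_mid and dabba_largest below 0.01 m and z of lid_largest_mid in the frame of dabba_largest between 0.084 and 0.09 m and angle between the z axis of lid_largest_mid and the z axis of dabba_largest, either way round below 0.05 rad and distance of each of tumbler, orange_container from where it was at the start of the episode below 0.03 m); the robot touches nothing.
It fails at once if the steel tumbler is shifted by more than 30 mm or knocked over (distance of tumbler from where it was at the start of the episode above 0.03 m or angle between tumbler's own z axis and vertical above 0.35 rad).
It fails at once if the orange-lidded container is shifted by more than 30 mm or knocked over (distance of orange_container from where it was at the start of the episode above 0.03 m or angle between orange_container's own z axis and vertical above 0.35 rad).
It fails at once if a dabba is tipped by more than about 20 degrees or lifted out of the tray (angle between any of dabba_small, dabba_medium, dabba_large, dabba_largest's own z axis and vertical above 0.35 rad or height (world z) of any of dabba_small, dabba_medium, dabba_large, dabba_largest above 0.03 m).
It also fails if it takes over 96 s, if anything falls off the work surface, if the arm or the gripper's body presses on something with over 40 N, if the wrist force passes 120 N, or if a joint passes its speed limit or range.

## Working session

There is one attempt and no reset: what is moved stays moved. The work goes in short steps, Python scripts to look and compute and a shell command to move; the robot and the scene stay as the last step left them, time stands still between calls to the robot, and variables do not carry over. Pictures are saved under pics/ and viewed, at most 14 in all, crops included, and the job is handed in when it is done.

```bash
ls; mkdir -p pics
python3 - <<'E'
from bench import ctrl
import cv2
s=ctrl.get_state();print(s)
for n in("scene","top"):
    p=ctrl.get_image(n);cv2.imwrite(f"pics/{n}0.png",p["pixels"]);print({k:v for k,v in p.items() if k!="pixels"})
    for l in["lid_small_mid","lid_medium_mid","lid_large_mid","lid_largest_mid","dabba_small","dabba_medium","dabba_large","dabba_largest","tumbler","orange_container"]:
        print(n,l,[(round(d["p"],2),[round(float(v)) for v in d["at"]],int(d["region"].sum())) for d in ctrl.silhouettes(l,p)][:5])
E
```

```text
pics
{'time': 0.0, 'joint_positions': array([-1.15494106,  0.32181347, -0.07006876,  1.45167699,  0.02260878,
        1.37076317, -0.05685409]), 'qd': array([-0.00140625,  0.00016178, -0.00031258,  0.00110456,  0.00128412,
       -0.00019451, -0.00045789]), 'joint_torque': array([ 6.69216442e-04, -4.91294217e+01, -4.03397027e-01, -3.12521303e+01,
       -6.36478420e-02,  4.40403877e-02,  1.65521074e-04]), 'position': array([0.25413261, 0.59804212, 0.40366624]), 'tool_rot': array([-6.26689756e-01, -3.07817968e+00,  2.91432965e-03]), 'ft_force': array([-0.24264667,  0.29531067, -0.40841499]), 'torque': array([-0.04265883,  0.01058945,  0.00562574]), 'grip_force': 0.0, 'grip_width': 1.0032522912537067}
{'fx': 442.1765472053505, 'fy': 442.1765472053505, 'cx': 318.98065798282704, 'cy': 198.75644477353876, 'k1': -0.10391118717919967, 'R': array([[-0.77497605,  0.63196868, -0.0052639 ],
       [ 0.4559333 ,  0.55329924, -0.69712609],
       [-0.43764934, -0.54265601, -0.71692922]]), 't': array([ 0.26014623, -0.18846256,  1.6457723 ]), 'shot': 1}
scene lid_small_mid [(0.64, [261, 147], 173)]
[... 742 characters left out ...]
,
       [-0.99740503,  0.02523705, -0.06742629],
       [ 0.0678497 ,  0.01631403, -0.99756216]]), 't': array([0.0996906 , 0.40517178, 1.09615751]), 'shot': 2}
top lid_small_mid [(0.88, [469, 208], 442), (0.19, [449, 130], 1037)]
top lid_medium_mid [(0.87, [364, 195], 714)]
top lid_large_mid [(0.9, [414, 199], 975), (0.6, [447, 128], 1049)]
top lid_largest_mid [(0.96, [232, 291], 1386), (0.74, [246, 231], 1297), (0.57, [196, 124], 1203)]
top dabba_small [(0.95, [315, 126], 379)]
top dabba_medium [(0.65, [270, 130], 663)]
top dabba_large [(0.93, [448, 126], 1018)]
top dabba_largest [(0.62, [408, 123], 1500)]
top tumbler [(0.66, [301, 209], 537)]
top orange_container [(0.57, [358, 130], 812)]
```

Run:
```python
import cv2
t=cv2.imread("pics/top0.png");cv2.imwrite("pics/topc.png",cv2.resize(t[90:340,160:510],None,fx=2.28,fy=2.28,interpolation=cv2.INTER_CUBIC))
s=cv2.imread("pics/scene0.png");cv2.imwrite("pics/scc.png",cv2.resize(s[110:370,180:480],None,fx=2.3,fy=2.3,interpolation=cv2.INTER_CUBIC))
```

```text
(no output)
```

View pics/topc.png

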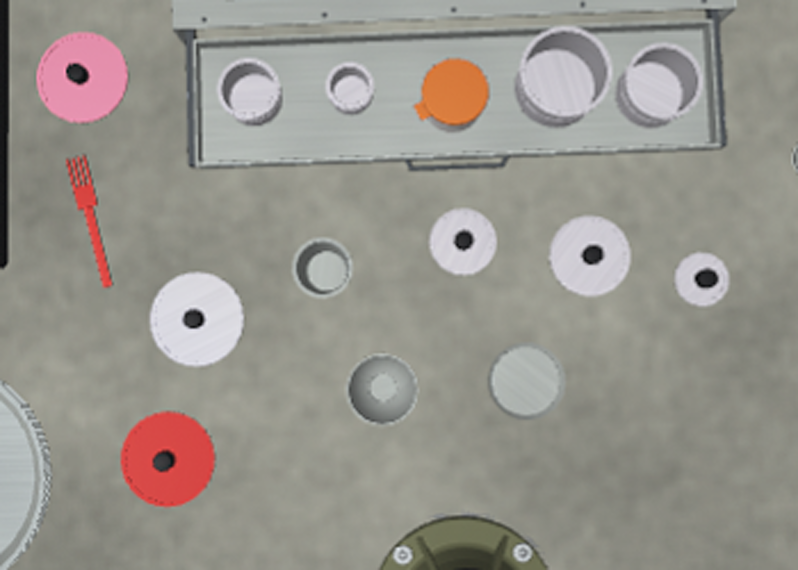

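View pics/scc.png

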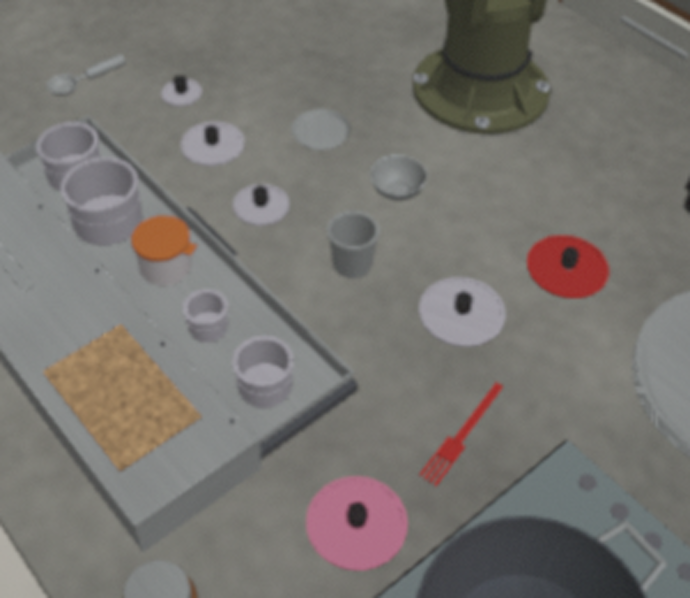

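The top view shows four aluminium lids at full-image pixels small (469,208), medium (364,195), large (414,199) and largest (246,231). The dabbas are small (315,126), medium (270,130), largest (408,123) and large (448,126). Three things could be lid_largest: white (246,231), red (234,291) and pink (196,124). The white aluminium one fits; the red and pink ones are look-alikes. The crop above already shows this.

```bash
cat > m.py <<'E'
import numpy as np,cv2
from bench import ctrl
from scipy.optimize import least_squares
LID={"small":.064,"medium":.080,"large":.096,"largest":.112}
H={"small":.044,"medium":.054,"large":.064,"largest":.074}
RIM={"small":.057,"medium":.073,"large":.089,"largest":.105}
A=np.linspace(0,2*np.pi,60,endpoint=False)
def ring(r,z): return np.c_[r*np.cos(A),r*np.sin(A),0*A+z]
def model(n):
    k,s=n.split("_")[0],n.split("_")[1]
    if n=="tumbler": return np.r_[ring(.0345,.07),ring(.027,0)]
    if k=="orange": return np.r_[ring(.039,.062),ring(.036,0.004)]
    if k=="lid": return np.r_[ring(LID[s]/2,.008),ring(LID[s]/2,.005),ring(.0115,.036)]
    return np.r_[ring(RIM[s]/2,H[s]+.003),ring(RIM[s]/2-.0025,.003)]
def proj(p,X):
    c=X@p["R"].T+p["t"];u=c[:,:2]/c[:,2:]
    u=u*(1+p["k1"]*(u**2).sum(1,keepdims=True))
    return u*[p["fx"],p["fy"]]+[p["cx"],p["cy"]]
def hullc(pts):
    h=cv2.convexHull(pts.astype(np.float32));m=cv2.moments(h);return np.array([m["m10"]/m["m00"],m["m01"]/m["m00"]]),m["m00"]
def locate(p,n,region,z=0):
    ys,xs=np.nonzero(region);q=np.c_[xs,ys].astype(float)
    q=np.r_[q+[.5,.5],q-[.5,.5],q+[.5,-.5],q+[-.5,.5]]
    c,a=hullc(q);M=model(n)
    f=lambda v:hullc(proj(p,M+[v[0],v[1],z]))[0]-c
    r=least_squares(f,[.6,0],diff_step=1e-3)
    return r.x,a/hullc(proj(p,M+[*r.x,z]))[1]
E
python3 - <<'E'
from m import *
seed={"top":dict(lid_small_mid=(469,208),lid_medium_mid=(364,195),lid_large_mid=(414,199),lid_largest_mid=(246,231),dabba_small=(315,126),dabba_medium=(270,130),dabba_large=(448,126),dabba_largest=(408,123),tumbler=(301,209),orange_container=(358,130)),
"scene":dict(lid_small_mid=(261,147),lid_medium_mid=(292,195),lid_large_mid=(273,173),lid_largest_mid=(380,248),dabba_small=(273,252),dabba_medium=(293,267),dabba_large=(209,174),dabba_largest=(223,197),tumbler=(334,218),orange_container=(250,221))}
for c in seed:
    p=ctrl.get_image(c);v=p["pixels"].copy()
    for n,s in seed[c].items():
        d=min(ctrl.silhouettes(n,p),key=lambda d:np.hypot(*(np.array(d["at"])-s)),default=None)
        if d is None: print(c,n,"none");continue
        if np.hypot(*(np.array(d["at"])-s))>12: print("FAR",end=" ")
        x,a=locate(p,n,d["region"]);print(c,n,x.round(4),"area",round(a,2), "r",round(float(np.hypot(*x)),3))
        M=model(n)
        for i in range(0,len(M),60):
            cv2.polylines(v,[np.round(proj(p,M[i:i+60]+[*x,0])*8).astype(np.int32)],True,(0,0,255),1,cv2.LINE_AA,3)
    v=v[90:260,180:500] if c=="top" else v[110:300,180:450]
    cv2.imwrite(f"pics/ov_{c}.png",cv2.resize(v,None,fx=2.5,fy=2.5,interpolation=cv2.INTER_CUBIC))
E
```

```text
top lid_small_mid [ 0.3859 -0.2921] area 0.92 r 0.484
top lid_medium_mid [ 0.4385 -0.0116] area 0.98 r 0.439
top lid_large_mid [ 0.417  -0.1628] area 1.04 r 0.448
top lid_largest_mid [0.3525 0.3106] area 1.05 r 0.47
top dabba_small [0.6214 0.1186] area 1.02 r 0.633
top dabba_medium [0.6184 0.238 ] area 0.99 r 0.663
top dabba_large [ 0.6112 -0.2424] area 0.96 r 0.658
top dabba_largest [ 0.6229 -0.1297] area 1.03 r 0.636Traceback (most recent call last):
  File "<stdin>", line 10, in <module>
  File "m.py", line 24, in locate
    c,a=hullc(q);M=model(n)
                   ~~~~~^^^
  File "m.py", line 10, in model
    k,s=n.split("_")[0],n.split("_")[1]
                        ~~~~~~~~~~~~^^^
IndexError: list index out of range
```

```bash
sed -i 's/k,s=n.split.*/k,s=(n+"_").split("_")[:2]/' m.py
cat > look.py <<'E'
from m import *
seed={"top":dict(lid_small_mid=(469,208),lid_medium_mid=(364,195),lid_large_mid=(414,199),lid_largest_mid=(246,231),dabba_small=(315,126),dabba_medium=(270,130),dabba_large=(448,126),dabba_largest=(408,123),tumbler=(301,209),orange_container=(358,130)),
"scene":dict(lid_small_mid=(261,147),lid_medium_mid=(292,195),lid_large_mid=(273,173),lid_largest_mid=(380,248),dabba_small=(273,252),dabba_medium=(293,267),dabba_large=(209,174),dabba_largest=(223,197),tumbler=(334,218),orange_container=(250,221))}
for c in seed:
    p=ctrl.get_image(c);v=cv2.resize(p["pixels"],None,fx=2,fy=2,interpolation=cv2.INTER_CUBIC)
    for n,s in seed[c].items():
        d=min(ctrl.silhouettes(n,p),key=lambda d:np.hypot(*(np.array(d["at"])-s)),default=None)
        if d is None: print(c,n,"none");continue
        if np.hypot(*(np.array(d["at"])-s))>12: print("FAR",end=" ")
        x,a=locate(p,n,d["region"]);print(c,n,x.round(4),"area",round(a,2), "r",round(float(np.hypot(*x)),3))
        M=model(n)
        for i in range(0,len(M),60):
            cv2.polylines(v,[np.round((proj(p,M[i:i+60]+[*x,0])*2+.5)*8).astype(np.int32)],True,(0,0,255),1,cv2.LINE_AA,3)
    v=v[180:520,360:1000] if c=="top" else v[220:600,360:900]
    cv2.imwrite(f"pics/ov_{c}.png",cv2.resize(v,None,fx=1.25,fy=1.25))
E
python3 look.py
```

```text
top lid_small_mid [ 0.3845 -0.292 ] area 0.9 r 0.483
top lid_medium_mid [ 0.4383 -0.0117] area 1.08 r 0.438
top lid_large_mid [ 0.4153 -0.1626] area 1.04 r 0.446
top lid_largest_mid [0.3524 0.3106] area 1.05 r 0.47
top dabba_small [0.6216 0.119 ] area 0.98 r 0.633
top dabba_medium [0.6191 0.2372] area 1.03 r 0.663
top dabba_large [ 0.6108 -0.2415] area 0.94 r 0.657
top dabba_largest [ 0.6225 -0.1297] area 0.99 r 0.636
top tumbler [0.4063 0.1536] area 1.08 r 0.434
top orange_container [ 0.6065 -0.0017] area 1.1 r 0.607
FAR scene lid_small_mid [ 0.437  -0.0116] area 1.42 r 0.437
scene lid_medium_mid [ 0.4351 -0.0119] area 1.03 r 0.435
scene lid_large_mid [ 0.4119 -0.1636] area 1.16 r 0.443
scene lid_largest_mid [0.3499 0.3096] area 1.06 r 0.467
scene dabba_small [0.6183 0.119 ] area 1.03 r 0.63
scene dabba_medium [0.615  0.2379] area 1.05 r 0.659
scene dabba_large [ 0.6084 -0.2583] area 0.78 r 0.661
scene dabba_largest [ 0.6208 -0.13  ] area 1.05 r 0.634
scene tumbler [0.4057 0.151 ] area 1.08 r 0.433
scene orange_container [ 0.6037 -0.0039] area 1.11 r 0.604
```

View pics/ov_top.png

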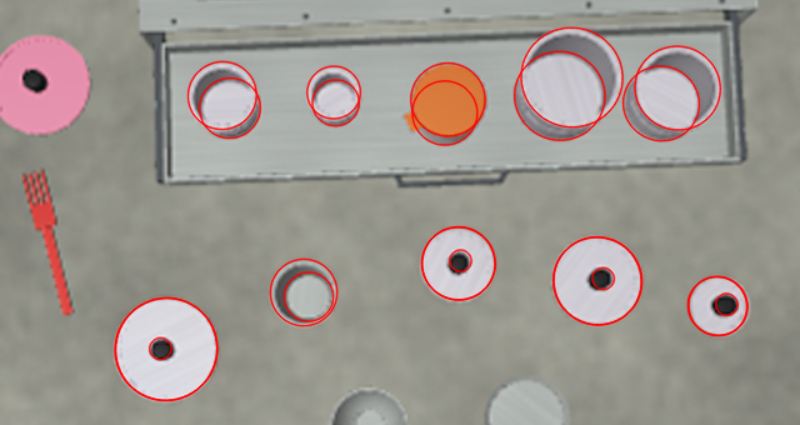

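View pics/ov_scene.png

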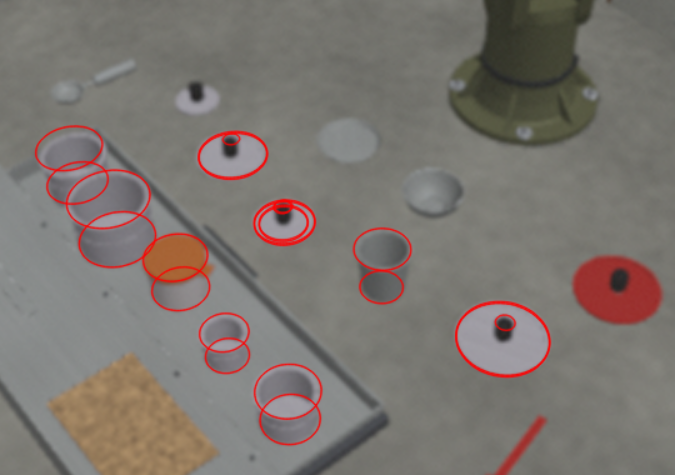

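The overlays match the lids and dabbas in both cameras to about 2 mm. The exception is dabba_large in the scene view, which is partly hidden, so I'll use the top view for it. First move: the white lid_largest, with the tool turned so its y points along world x.

```bash
cat > go.py <<'E'
import sys,numpy as np
from bench import ctrl
from scipy.spatial.transform import Rotation as R
s=ctrl.get_state();r=R.from_rotvec(s["tool_rot"])
d=np.array([float(a) for a in sys.argv[1:4]])-s["position"]
ya=r.apply([0,1,0])
print("delta frac",(r.inv().apply(d)/.2).round(4),"yaw to y=+x",round(np.degrees(np.arctan2(ya[1],ya[0]))/180,4),"t",s["time"],"pos",s["position"].round(4))
E
python3 -m jog '{"translation":[[-0.9,-0.95,0],[-0.9,-0.95,0],[-0.9,-0.95,0],[-0.9,-0.95,0],[-0.9,-0.95,0],[-0.9,-0.95,0],[-0.9,-0.95,0],[-0.9,-0.95,0]],"yaw":[0.372,0.372,0.372,0.372,0.372,0.372,0.372,0.372],"jaw":[0.3,0.3,0.3,0.3,0.3,0.3,0.3,0.3]}' 30; python3 go.py 0.351 0.310 0.25
```

```text
time: 3.7
position: [0.3456, 0.3529, 0.405]
tool_rot: [-2.22, -2.222, -0.001]
ft_force: [0.0, -0.6, 0.1]
grip_width: 0.7
grip_force: 0.0
delta frac [-0.2147  0.0267  0.7747] yaw to y=+x 0.0003 t 3.7 pos [0.3456 0.3529 0.405 ]
```

```bash
python3 -m jog '{"translation":[[-0.215,0.027,0.3],[-0.215,0.027,0.6],[-0.215,0.027,0.775],[-0.215,0.027,0.775],[-0.215,0.027,0.775]],"yaw":[0,0,0,0,0],"jaw":[0.3,0.3,0.3,0.3,0.3]}'; python3 go.py 0.351 0.310 0.194
```

```text
time: 4.32
position: [0.3517, 0.3109, 0.2515]
tool_rot: [-2.22, -2.223, -0.004]
ft_force: [-0.5, 0.1, 0.6]
grip_width: 0.697
grip_force: 0.0
delta frac [-0.0048 -0.0038  0.2875] yaw to y=+x 0.0003 t 4.325 pos [0.3517 0.3109 0.2515]
```

```bash
python3 -m jog '{"translation":[[-0.004,-0.003,0.15],[-0.004,-0.003,0.287],[-0.004,-0.003,0.287],[-0.004,-0.003,0.287],[-0.004,-0.003,0.287],[-0.004,-0.003,0.287],[-0.004,-0.003,0.287],[-0.004,-0.003,0.287]],"yaw":[0,0,0,0,0,0,0,0],"jaw":[0.3,0.3,0.3,1,1,1,1,1]}' 30; python3 go.py 0.351 0.310 0.35
```

```text
time: 5.32
position: [0.3505, 0.3092, 0.1926]
tool_rot: [2.221, 2.222, 0.001]
ft_force: [-0.4, 0.1, 0.8]
grip_width: 0.251
grip_force: 30.0
delta frac [ 0.0041  0.0028 -0.7871] yaw to y=+x 0.0001 t 5.325 pos [0.3505 0.3092 0.1926]
```

```bash
python3 -m jog '{"translation":[[0,0,-0.2],[0,0,-0.5],[0,0,-0.8],[-0.2,0.1,-0.84],[-0.45,0.3,-0.84],[-0.7,0.5,-0.84],[-0.9,0.65,-0.84],[-0.9,0.65,-0.84]],"yaw":[0,0,0,0,0,0,0,0],"jaw":[1,1,1,1,1,1,1,1]}'; python3 -m jog '{"translation":[[-0.25,0.15,0],[-0.5,0.3,0],[-0.75,0.5,0],[-1,0.65,0],[-1,0.7,0],[-1,0.7,0]],"yaw":[0,0,0,0,0,0],"jaw":[1,1,1,1,1,1]}';  python3 go.py 0.6217 -0.130 0.30
```

```text
time: 6.32
position: [0.4823, 0.1246, 0.3602]
tool_rot: [2.229, 2.211, -0.002]
ft_force: [-0.9, 0.2, -0.8]
grip_width: 0.256
grip_force: 30.0
time: 7.08
position: [0.6207, -0.0692, 0.3593]
tool_rot: [-2.219, -2.221, 0.001]
ft_force: [-0.4, 2.1, -1.9]
grip_width: 0.258
grip_force: 30.0
delta frac [-0.3043  0.005   0.2962] yaw to y=+x 0.0004 t 7.075 pos [ 0.6207 -0.0692  0.3593]
```

```bash
python3 -m jog '{"translation":[[-0.15,0.005,0],[-0.305,0.005,0],[-0.305,0.005,0.15],[-0.305,0.005,0.3],[-0.305,0.005,0.3],[-0.305,0.005,0.3]],"yaw":[0,0,0,0,0,0],"jaw":[1,1,1,1,1,1]}';  python3 go.py 0.6217 -0.130 0.2646
python3 - <<'E'
from m import *
p=ctrl.get_image("scene");cv2.imwrite("pics/a1.png",cv2.resize(p["pixels"][80:280,150:400],None,fx=3,fy=3,interpolation=cv2.INTER_CUBIC))
E
```

```text
time: 7.82
position: [0.6219, -0.1303, 0.3015]
tool_rot: [2.218, 2.224, 0.002]
ft_force: [0.2, -0.5, -1.2]
grip_width: 0.254
grip_force: 30.0
delta frac [ 0.0013 -0.001   0.1845] yaw to y=+x 0.0008 t 7.825 pos [ 0.6219 -0.1303  0.3015]
```

View pics/a1.png

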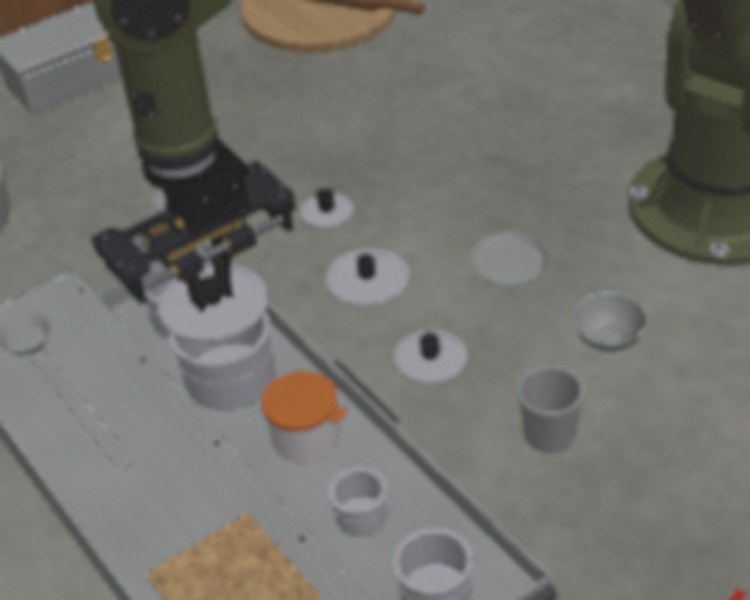

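The lid is level and above the largest dabba (disc at crop (212,300), rim at (222,345)), offset as the camera's view of vertical predicts. Lowering.

```bash
python3 -m jog '{"translation":[[0,0,0.06],[0,0,0.11],[0,0,0.15],[0,0,0.165],[0,0,0.175],[0,0,0.175]],"yaw":[0,0,0,0,0,0],"jaw":[1,1,1,1,1,1]}';  python3 go.py 0.6217 -0.130 0.2646
```

```text
time: 8.62
position: [0.6216, -0.1318, 0.2654]
tool_rot: [2.221, 2.222, 0.0]
ft_force: [0.2, 0.3, -1.8]
grip_width: 0.255
grip_force: 30.0
delta frac [0.0091 0.0005 0.004 ] yaw to y=+x 0.0001 t 8.625 pos [ 0.6216 -0.1318  0.2654]
```

```bash
for i in 1 2; do python3 -m jog '{"translation":[[0.003,0,0.005],[0.006,0,0.01],[0.006,0,0.01]],"yaw":[0,0,0],"jaw":[1,1,1]}' | grep -E "pos|ft_f"; done
```

```text
position: [0.6217, -0.1312, 0.2646]
ft_force: [-2.8, -0.8, 5.3]
position: [0.6216, -0.131, 0.2646]
ft_force: [-6.8, -1.0, 14.7]
```

Contact comes at 0.2646, exactly the predicted home height. Releasing.

```bash
python3 -m jog '{"translation":[[0,0,-0.01],[0,0,-0.01],[0,0,-0.01],[0,0,-0.01],[0,0,-0.1],[0,0,-0.3],[0,0,-0.5],[0,0,-0.5]],"yaw":[0,0,0,0,0,0,0,0],"jaw":[0.45,0.45,0.45,0.45,0.45,0.45,0.45,0.45]}';  python3 go.py 0.4135 -0.163 0.30
```

```text
time: 10.38
position: [0.6226, -0.1302, 0.3667]
tool_rot: [2.217, 2.217, 0.009]
ft_force: [0.4, -0.5, -0.2]
grip_width: 0.551
grip_force: 0.0
delta frac [-0.1638 -1.0484  0.3246] yaw to y=+x 0.0 t 10.375 pos [ 0.6226 -0.1302  0.3667]
```

```bash
python3 -m jog '{"translation":[[-0.05,-0.3,0],[-0.1,-0.6,0],[-0.164,-0.9,0.1],[-0.164,-1,0.3],[-0.164,-1,0.4],[-0.164,-1,0.5],[-0.164,-1,0.5]],"yaw":[0,0,0,0,0,0,0],"jaw":[0.3,0.3,0.3,0.3,0.3,0.3,0.3]}';  python3 go.py 0.4135 -0.163 0.1926
```

```text
time: 11.25
position: [0.4206, -0.162, 0.2603]
tool_rot: [-2.22, -2.22, 0.003]
ft_force: [0.2, -0.1, 0.1]
grip_width: 0.703
grip_force: 0.0
delta frac [-0.0051 -0.0345  0.3385] yaw to y=+x -0.0 t 11.25 pos [ 0.4206 -0.162   0.2603]
```

Run:
```python
from m import *
p=ctrl.get_image("scene");cv2.imwrite("pics/a2.png",cv2.resize(p["pixels"][100:280,150:400],None,fx=3,fy=3,interpolation=cv2.INTER_CUBIC))
```

```text
(no output)
```

View pics/a2.png

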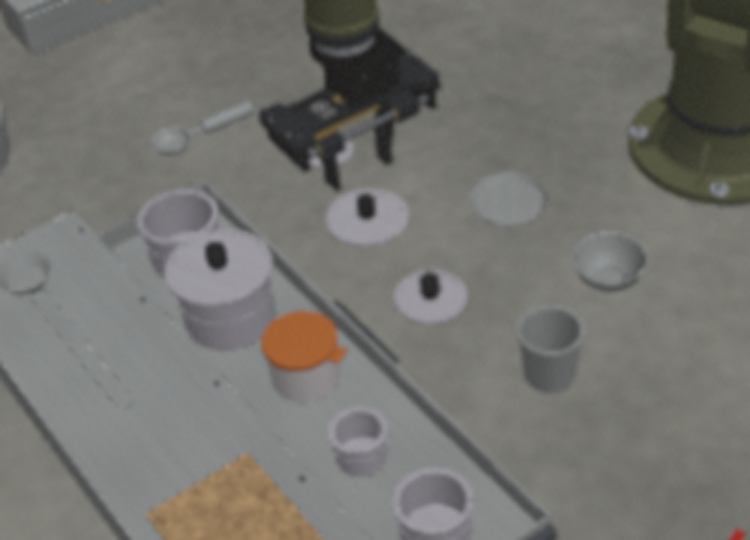

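The largest lid sits flat and centred on its dabba (crop (218,265)), and nothing else has moved. Now grasp lid_large.

```bash
python3 -m jog '{"translation":[[-0.005,-0.036,0.15],[-0.005,-0.036,0.3],[-0.005,-0.036,0.336],[-0.005,-0.036,0.336],[-0.005,-0.036,0.336],[-0.005,-0.036,0.336],[-0.005,-0.036,0.336],[-0.005,-0.036,0.336]],"yaw":[0,0,0,0,0,0,0,0],"jaw":[0.3,0.3,0.3,0.3,1,1,1,1]}' 30; python3 -m jog '{"translation":[[0,0,0],[0,0,-0.2],[0,0,-0.5],[0,0,-0.8],[-0.1,0.2,-0.85],[-0.2,0.5,-0.85],[-0.3,0.75,-0.85],[-0.3,0.75,-0.85]],"yaw":[0,0,0,0,0,0,0,0],"jaw":[1,1,1,1,1,1,1,1]}'; python3 go.py 0.609 -0.242 0.30
```

```text
time: 12.3
position: [0.4144, -0.1632, 0.1944]
tool_rot: [2.221, 2.222, 0.001]
ft_force: [-0.4, 1.2, 0.1]
grip_width: 0.329
grip_force: 0.0
time: 13.3
position: [0.5674, -0.2226, 0.3606]
tool_rot: [-2.219, -2.222, 0.012]
ft_force: [-0.5, -0.1, -1.4]
grip_width: 0.256
grip_force: 30.0
delta frac [-0.0959  0.2097  0.3019] yaw to y=+x 0.0005 t 13.3 pos [ 0.5674 -0.2226  0.3606]
```

```bash
python3 -m jog '{"translation":[[-0.096,0.21,0],[-0.096,0.21,0.1],[-0.096,0.21,0.25],[-0.096,0.21,0.4],[-0.096,0.21,0.47],[-0.096,0.21,0.5],[-0.096,0.21,0.5],[-0.096,0.21,0.5]],"yaw":[0,0,0,0,0,0,0,0],"jaw":[1,1,1,1,1,1,1,1]}'; python3 go.py 0.609 -0.242 0.256
```

```text
time: 14.3
position: [0.6067, -0.2426, 0.2654]
tool_rot: [2.22, 2.221, 0.002]
ft_force: [0.1, 0.5, -0.4]
grip_width: 0.252
grip_force: 30.0
delta frac [0.0029 0.0114 0.0471] yaw to y=+x 0.0001 t 14.3 pos [ 0.6067 -0.2426  0.2654]
```

```bash
python3 -m jog '{"translation":[[0.003,0.01,0.005],[0.003,0.01,0.01],[0.003,0.01,0.01]],"yaw":[0,0,0],"jaw":[1,1,1]}' | grep -E "pos|ft_f"; for i in 1 2 3; do python3 -m jog '{"translation":[[0,0,0.006],[0,0,0.012],[0,0,0.012]],"yaw":[0,0,0],"jaw":[1,1,1]}' | grep -E "pos|ft_f"; done
```

```text
position: [0.6084, -0.2417, 0.2621]
ft_force: [0.5, 1.4, -1.7]
position: [0.6083, -0.2417, 0.2596]
ft_force: [0.3, 0.1, -0.6]
position: [0.6083, -0.2417, 0.2572]
ft_force: [0.2, -0.2, -0.5]
position: [0.6085, -0.2418, 0.2564]
ft_force: [-3.4, 2.2, 6.7]
```

Contact at 0.256, as expected. Release, then go to lid_small at (0.383,-0.2925).

```bash
python3 -m jog '{"translation":[[0,0,0],[0,0,0],[0,0,-0.005],[0,0,-0.005],[0,0,-0.1],[0,0,-0.3],[0,0,-0.5],[0,0,-0.5]],"yaw":[0,0,0,0,0,0,0,0],"jaw":[0.45,0.45,0.45,0.45,0.45,0.45,0.45,0.45]}' | grep -E "pos|ft_f"; python3 -m jog '{"translation":[[-0.05,-0.3,0],[-0.1,-0.6,0],[-0.15,-0.9,0.1],[-0.25,-1,0.3],[-0.25,-1,0.4],[-0.25,-1,0.4],[-0.25,-1,0.4]],"yaw":[0,0,0,0,0,0,0],"jaw":[0.3,0.3,0.3,0.3,0.3,0.3,0.3]}'; python3 go.py 0.383 -0.2925 0.194
```

```text
position: [0.6092, -0.243, 0.3604]
ft_force: [1.0, -0.4, -0.3]
time: 17.68
position: [0.409, -0.2918, 0.2758]
tool_rot: [2.22, 2.222, 0.0]
ft_force: [0.3, 0.8, 0.4]
grip_width: 0.701
grip_force: 0.0
delta frac [-0.0029 -0.1305  0.4087] yaw to y=+x 0.0003 t 17.675 pos [ 0.409  -0.2918  0.2758]
```

Run:
```python
from m import *
v=[]
for c in("scene","top"):
    p=ctrl.get_image(c)
    q=p["pixels"][110:260,150:400] if c=="scene" else p["pixels"][90:240,260:510]
    v.append(cv2.resize(q,None,fx=2,fy=2,interpolation=cv2.INTER_CUBIC))
    for n in("lid_large_mid","lid_largest_mid","lid_small_mid"):
        for d in ctrl.silhouettes(n,p)[:4]: print(c,n,round(d["p"],2),np.round(d["at"]))
cv2.imwrite("pics/a3.png",np.vstack(v))
```

```text
scene lid_large_mid 0.8 [208. 172.]
scene lid_large_mid 0.32 [297. 270.]
scene lid_large_mid 0.25 [259. 147.]
scene lid_largest_mid 0.86 [426. 226.]
scene lid_largest_mid 0.66 [331. 216.]
scene lid_largest_mid 0.65 [336. 336.]
scene lid_largest_mid 0.56 [223. 192.]
scene lid_small_mid 0.7 [259. 147.]
top lid_large_mid 0.9 [450. 126.]
top lid_largest_mid 0.71 [232. 291.]
top lid_largest_mid 0.61 [196. 128.]
top lid_largest_mid 0.59 [407. 121.]
top lid_small_mid 0.67 [464. 210.]
```

View pics/a3.png

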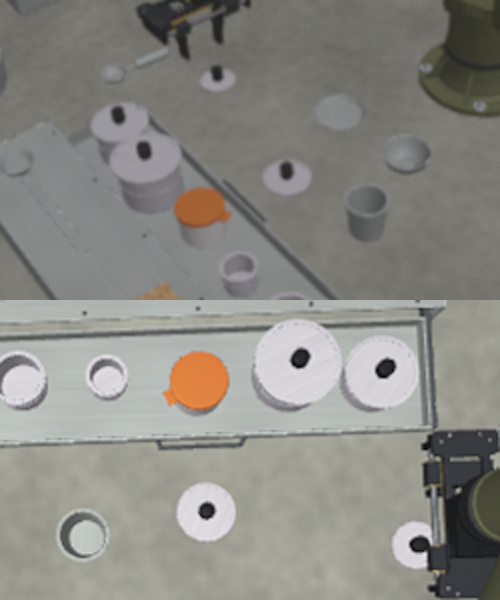

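Both lids are on their rims, flat and centred (top crop (298,362) and (382,372)). Lid_small is next.

```bash
python3 -m jog '{"translation":[[-0.003,-0.13,0],[-0.003,-0.13,0.15],[-0.003,-0.13,0.3],[-0.003,-0.13,0.41],[-0.003,-0.13,0.41],[-0.003,-0.13,0.41]],"yaw":[0,0,0,0,0,0],"jaw":[0.3,0.3,0.3,0.3,0.3,0.3]}'; python3 -m jog '{"translation":[[0,0,0],[0,0,0],[0,0,0],[0,0,0],[0,0,0]],"yaw":[0,0,0,0,0],"jaw":[1,1,1,1,1]}' 30; python3 go.py 0.383 -0.2925 0.194
```

```text
time: 18.82
position: [0.3827, -0.2928, 0.1937]
tool_rot: [2.221, 2.221, 0.0]
ft_force: [-0.1, -0.7, 0.9]
grip_width: 0.697
grip_force: 0.0
time: 19.45
position: [0.3825, -0.2924, 0.193]
tool_rot: [2.221, 2.222, 0.0]
ft_force: [0.3, -0.3, 0.2]
grip_width: 0.255
grip_force: 30.0
delta frac [-0.0004  0.0024 -0.0048] yaw to y=+x 0.0001 t 19.45 pos [ 0.3825 -0.2924  0.193 ]
```

```bash
python3 -m jog '{"translation":[[0,0,-0.2],[0,0,-0.5],[0,0,-0.8],[0.2,0.1,-0.84],[0.45,0.3,-0.84],[0.7,0.5,-0.84],[0.95,0.6,-0.84],[1,0.6,-0.84]],"yaw":[0,0,0,0,0,0,0,0],"jaw":[1,1,1,1,1,1,1,1]}'; python3 -m jog '{"translation":[[0.25,0.15,0],[0.5,0.3,0],[0.75,0.45,0],[0.95,0.55,0],[1,0.58,0],[1,0.58,0]],"yaw":[0,0,0,0,0,0],"jaw":[1,1,1,1,1,1]}';  python3 go.py 0.620 0.119 0.255
```

```text
time: 20.45
position: [0.5037, -0.0876, 0.3603]
tool_rot: [-2.212, -2.229, 0.001]
ft_force: [-0.1, -1.1, -1.0]
grip_width: 0.256
grip_force: 30.0
time: 21.2
position: [0.6182, 0.107, 0.3606]
tool_rot: [2.221, 2.221, -0.003]
ft_force: [0.6, -1.1, -0.5]
grip_width: 0.253
grip_force: 30.0
delta frac [0.061  0.0093 0.5278] yaw to y=+x 0.0 t 21.2 pos [0.6182 0.107  0.3606]
```

```bash
python3 -m jog '{"translation":[[0.06,0.01,0],[0.06,0.01,0.15],[0.06,0.01,0.3],[0.06,0.01,0.43],[0.06,0.01,0.53],[0.06,0.01,0.57],[0.06,0.01,0.58],[0.06,0.01,0.58]],"yaw":[0,0,0,0,0,0,0,0],"jaw":[1,1,1,1,1,1,1,1]}'; python3 -m jog '{"translation":[[0,0,0],[0,0,0]],"yaw":[0,0],"jaw":[1,1]}';python3 go.py 0.620 0.119 0.235
```

```text
time: 22.2
position: [0.6207, 0.1196, 0.2458]
tool_rot: [2.221, 2.221, 0.002]
ft_force: [0.5, -0.3, -0.2]
grip_width: 0.254
grip_force: 30.0
time: 22.45
position: [0.6205, 0.1197, 0.2456]
tool_rot: [2.221, 2.222, 0.002]
ft_force: [-0.4, -0.4, -0.4]
grip_width: 0.254
grip_force: 30.0
delta frac [-0.0036 -0.0024  0.0528] yaw to y=+x 0.0001 t 22.45 pos [0.6205 0.1197 0.2456]
```

```bash
for i in 1 2 3 4; do python3 -m jog '{"translation":[[-0.001,-0.001,0.006],[-0.001,-0.001,0.012],[-0.001,-0.001,0.012]],"yaw":[0,0,0],"jaw":[1,1,1]}' | grep -E "pos|ft_f"; done
```

```text
position: [0.62, 0.1195, 0.2424]
ft_force: [-0.2, -0.8, -0.0]
position: [0.6198, 0.1192, 0.24]
ft_force: [-0.1, 0.3, -0.4]
position: [0.6196, 0.1191, 0.2377]
ft_force: [0.0, 0.3, -0.6]
position: [0.6194, 0.1189, 0.2352]
ft_force: [-0.0, -0.4, -0.3]
```

```bash
python3 -m jog '{"translation":[[0,0,0.005],[0,0,0.005]],"yaw":[0,0],"jaw":[1,1]}' | grep -E "pos|ft_f"; python3 -m jog '{"translation":[[0,0,0.005],[0,0,0.005]],"yaw":[0,0],"jaw":[1,1]}' | grep -E "pos|ft_f"
```

```text
position: [0.6196, 0.1188, 0.2351]
ft_force: [-2.2, -0.5, 3.8]
position: [0.6196, 0.1188, 0.235]
ft_force: [-4.0, 0.1, 10.3]
```

Home at 0.235. Release, then on to lid_medium.

```bash
python3 -m jog '{"translation":[[0,0,-0.005],[0,0,-0.005],[0,0,-0.005],[0,0,-0.005],[0,0,-0.1],[0,0,-0.3],[0,0,-0.5],[0,0,-0.5]],"yaw":[0,0,0,0,0,0,0,0],"jaw":[0.45,0.45,0.45,0.45,0.45,0.45,0.45,0.45]}' | grep -E "pos|ft_f"; python3 -m jog '{"translation":[[-0.2,-0.3,0],[-0.4,-0.6,0],[-0.6,-0.85,0.1],[-0.655,-0.91,0.3],[-0.655,-0.91,0.4],[-0.655,-0.91,0.4],[-0.655,-0.91,0.4]],"yaw":[0,0,0,0,0,0,0],"jaw":[0.3,0.3,0.3,0.3,0.3,0.3,0.3]}'; python3 go.py 0.437 -0.0118 0.194
```

```text
position: [0.6209, 0.1185, 0.3388]
ft_force: [0.5, -0.1, -0.7]
time: 26.32
position: [0.4383, -0.012, 0.2544]
tool_rot: [2.22, 2.221, 0.002]
ft_force: [0.6, 0.1, 0.4]
grip_width: 0.699
grip_force: 0.0
delta frac [ 0.001  -0.0071  0.3018] yaw to y=+x 0.0002 t 26.325 pos [ 0.4383 -0.012   0.2544]
```

```bash
python3 -m jog '{"translation":[[0,-0.005,0.15],[0,-0.005,0.27],[0,-0.005,0.302],[0,-0.005,0.302],[0,-0.005,0.302]],"yaw":[0,0,0,0,0],"jaw":[0.3,0.3,0.3,0.3,0.3]}'; python3 -m jog '{"translation":[[0,0,0],[0,0,0],[0,0,0],[0,0,0],[0,0,0]],"yaw":[0,0,0,0,0],"jaw":[1,1,1,1,1]}' 30;  python3 -m jog '{"translation":[[0,0,-0.2],[0,0,-0.5],[0,0,-0.8],[0.2,0.1,-0.84],[0.45,0.3,-0.84],[0.7,0.5,-0.84],[0.95,0.7,-0.84],[1,0.7,-0.84]],"yaw":[0,0,0,0,0,0,0,0],"jaw":[1,1,1,1,1,1,1,1]}'; python3 go.py 0.617 0.2375 0.252
```

```text
time: 26.95
position: [0.4373, -0.0121, 0.194]
tool_rot: [2.22, 2.221, 0.003]
ft_force: [-0.6, -0.3, -0.9]
grip_width: 0.702
grip_force: 0.0
time: 27.58
position: [0.4365, -0.0122, 0.193]
tool_rot: [-2.221, -2.222, -0.0]
ft_force: [1.0, -0.9, 0.5]
grip_width: 0.253
grip_force: 30.0
time: 28.58
position: [0.5773, 0.1926, 0.3588]
tool_rot: [2.215, 2.227, -0.004]
ft_force: [-1.7, -0.9, -1.1]
grip_width: 0.255
grip_force: 30.0
delta frac [0.2246 0.2003 0.5332] yaw to y=+x 0.0017 t 28.575 pos [0.5773 0.1926 0.3588]
```

```bash
python3 -m jog '{"translation":[[0.12,0.1,0],[0.235,0.2,0],[0.235,0.2,0.15],[0.235,0.2,0.3],[0.235,0.2,0.43],[0.235,0.2,0.5],[0.235,0.2,0.52],[0.235,0.2,0.52]],"yaw":[0,0,0,0,0,0,0,0],"jaw":[1,1,1,1,1,1,1,1]}'; python3 -m jog '{"translation":[[0,0,0],[0,0,0]],"yaw":[0,0],"jaw":[1,1]}' >/dev/null;python3 go.py 0.617 0.2375 0.245
```

```text
time: 29.58
position: [0.6167, 0.2348, 0.2577]
tool_rot: [2.221, 2.221, 0.001]
ft_force: [-0.1, 0.5, 0.3]
grip_width: 0.253
grip_force: 30.0
delta frac [0.0127 0.0014 0.0644] yaw to y=+x 0.0001 t 29.825 pos [0.6167 0.235  0.2579]
```

```bash
python3 -m jog '{"translation":[[0.013,0.001,0.01],[0.013,0.001,0.02],[0.013,0.001,0.03],[0.013,0.001,0.03]],"yaw":[0,0,0,0],"jaw":[1,1,1,1]}' | grep -E "pos|ft_f"; for i in 1 2 3; do python3 -m jog '{"translation":[[0,0,0.006],[0,0,0.01],[0,0,0.01]],"yaw":[0,0,0],"jaw":[1,1,1]}' | grep -E "pos|ft_f"; done
```

```text
position: [0.6165, 0.2374, 0.2506]
ft_force: [-0.9, -0.7, -0.5]
position: [0.6166, 0.2375, 0.2489]
ft_force: [-0.4, 0.4, -1.1]
position: [0.6166, 0.2375, 0.2469]
ft_force: [1.0, 0.9, -1.2]
position: [0.6166, 0.2374, 0.2451]
ft_force: [-0.6, 0.1, 0.7]
```

```bash
python3 -m jog '{"translation":[[0,0,0.006],[0,0,0.006]],"yaw":[0,0],"jaw":[1,1]}' | grep -E "pos|ft_f"; python3 -m jog '{"translation":[[0,0,0],[0,0,0],[0,0,0],[0,0,0],[0,0,-0.1],[0,0,-0.3],[0,0,-0.5],[0,0,-0.7]],"yaw":[0,0,0,0,0,0,0,0],"jaw":[0.45,0.45,0.45,0.45,0.45,0.45,0.45,0.45]}'; python3 -m jog '{"translation":[[0.2,-0.2,0],[0.4,-0.4,0],[0.6,-0.6,0],[0.8,-0.8,0],[1,-0.9,0],[1,-0.9,0],[1,-0.9,0]],"yaw":[0,0,0,0,0,0,0],"jaw":[0.45,0.45,0.45,0.45,0.45,0.45,0.45]}'
python3 - <<'E'
from m import *
v=[]
for c in("scene","top"):
    p=ctrl.get_image(c)
    q=p["pixels"][130:300,180:430] if c=="scene" else p["pixels"][90:240,240:490]
    v.append(cv2.resize(q,None,fx=1.8,fy=1.8,interpolation=cv2.INTER_CUBIC))
    for n,(x,y) in dict(small=(.620,.119),medium=(.617,.2375),large=(.609,-.242),largest=(.6217,-.130)).items():
        N=f"lid_{n}_mid";z=.003+H[n]-.005;e=hullc(proj(p,model(N)+[x,y,z]))[0]
        for d in ctrl.silhouettes(N,p):
            if np.hypot(*(d["at"]-e))<12:
                xy,a=locate(p,N,d["region"],z);print(c,n,round(d["p"],2),"lid-dabba mm",((xy-[x,y])*1e3).round(1),"area",round(a,2))
cv2.imwrite("pics/fin.png",np.vstack(v))
E
```

```text
position: [0.6167, 0.2374, 0.245]
ft_force: [-3.2, -1.7, 6.6]
time: 32.7
position: [0.6166, 0.2372, 0.3868]
tool_rot: [2.221, 2.221, 0.003]
ft_force: [1.2, 0.4, -0.0]
grip_width: 0.548
grip_force: 0.0
time: 33.58
position: [0.4372, 0.4367, 0.3849]
tool_rot: [2.221, 2.22, 0.002]
ft_force: [1.0, -0.5, -0.1]
grip_width: 0.553
grip_force: 0.0
scene small 0.53 lid-dabba mm [ 0.1 -2.2] area 1.05
scene medium 0.9 lid-dabba mm [-2.7  1.1] area 1.04
scene large 0.61 lid-dabba mm [-2.1  0. ] area 0.97
scene largest 0.83 lid-dabba mm [-0.4 -1.2] area 1.0
top small 0.95 lid-dabba mm [ 0.2 -1.9] area 1.0
top medium 0.78 lid-dabba mm [0.9 1.1] area 1.01
top large 0.72 lid-dabba mm [-0.4  2.1] area 1.01
```

View pics/fin.png

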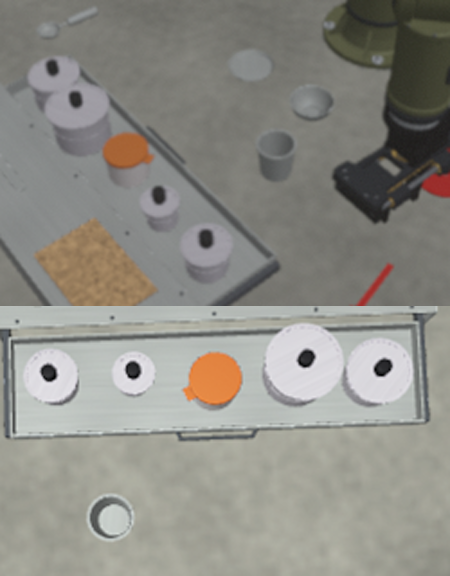

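All four lids sit flat and centred on their own dabbas, within about 3 mm. The tumbler and the orange container have not moved. Handing in.

```bash
python3 -c "
from bench import ctrl
print(ctrl.close_job())"
```

```text
the job is handed in; nothing more can be done
None
```

All four lids are on their matching dabbas, within about 3 mm of centre and flat on the rims by camera check; the job is handed in at about 34 s, with no verdict returned.

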